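Check a pilot lamp on the control box with the light meter

ROBOT

A 6-joint arm with a two-finger parallel gripper is mounted at the origin on the work surface. World frame = base frame: x ahead of the robot, y to its left, z up, the work surface at z = 0. Lengths are in m, angles in degrees, forces in N, time in s.
With the tool pointing down it reaches from about 0.375 to 0.825 m from the base axis. Payload 5.5 kg.
Tool frame: the origin (TCP) lies midway between the tips of the shut fingers; the grasp point (between the pads) lies manip.grip_depth behind it (manip.grip_depth is the distance from the TCP to the grasp point, in m); z points along the fingers, y is the line along which they close (so a half turn about z gives the same grasp; the last joint's range is limited). The gripper opens to 85 mm and grips with 20 to 120 N. Pads are 22 mm wide; open, the fingers measure 114 mm over their backs; the gripper's body (76 mm by 85 mm) begins 54 mm behind the grasp point. The pads swing forward as they close: fully open they stand 13 mm farther back than shut.
Start: joints at [-76.834, 17.962, -2.699, 69.339, 0, 90], TCP at [0.137, -0.584, 0.231] pointing down, gripper open.
Joint ranges: [-152.73, 152.73], [-39.44, 99.34], [-58.76, 71.6], [-118.89, 123.64], [-81.53, 83.1], [-180, 180]. Speed limits (degrees/s): [136.94, 136.94, 172.46, 180, 180, 180].

INTERFACE

Orientations are given as [roll, pitch, yaw] about the fixed x, y, z axes, in that order (R = Rz(yaw) Ry(pitch) Rx(roll)).
In Python, from station import manip gives the robot as it stands.
- The arm moves only by the tool carry_out, never from a script. Its argument "moves" is text: rows parted by semicolons, each of 7 numbers parted by spaces: the shift along the tool's x, y, z in units of 50 mm (1.0 is 50 mm), then the turn, a rotation vector about the tool's x, y, z in units of 8 degrees (1.0 is 8 degrees), then the finger opening in mm, from 0 to 85.4. A call has 1 to 20 rows; each row shifts and turns the commanded pose from where the row before left it, along the tool's axes as they then stand; what a row does not reach is not made up. A row lasts 1/8 s, in which the tool goes at most 62.5 mm and 10.7 degrees, less where a joint would pass 70% of its speed; a pose out of reach is approached as far as the arm can. A call is refused whole if a number of a shift passes 1 or a number of a turn 1, either way. A call with a gripper value outside its range is refused whole. The fingers move at their own pace and stop on an object; "grip_force" is the grip in N (left out, the last holds). Time passes only in rows, so rows that do not move let the fingers close. It gives the time, the measured TCP pose, the force, the opening and the grip force at its end, in the units of the state.
- manip.observe(): the state, without advancing time (a new reading comes with each control period).
- manip.capture(name): name is "side" or "top" or "wrist"; returns the picture (400x640x3 uint8, red, green, blue); there is no depth.
- manip.get_calibration(name): a dict with "mtx" (3x3 intrinsics, pixels), "R" (3x3) and "t" (3): a world point X has camera coordinates R X + t. Camera axes: x right, y down, z forward; pixel columns grow to the right and rows downward; lengths in m; the calibration is good to about 2 mm. A picture is of the moment at which its call begins: read the wrist's pose just before it. get_calibration takes no time and is no camera call; for the wrist camera it gives the pose at the moment of the call.
- manip.finish_job(): hands the job in; it is judged then, once.
Trained networks look in the newest picture that a camera, given by its name, has taken for a name from the list of things; names that differ only in an ending like _2 or _b are one class to them, and where a whole thing is asked for, a point or a joint stands for the part that bears it (a point fixed in the world has none). Each returns a list of dicts, best first, with "conf" (0 to 1); they miss things now and then, are a little off and sometimes report something else, mostly with a low value. They report only what shows in the picture. A call takes as long as a camera call. They do not tell look-alikes from the thing itself.
- manip.masks_of(target, camera): "pixels" (400x640 bool, what is visible of it) and "point" ([column, row] in pixels, amid what is visible of it).
The state is a dict: "t": time; "qpos": joint angles; "joint_velocities": joint speeds; "joint_torque": joint torques, N m; "eef_pos": TCP position; "orientation": TCP orientation; "wrist_force": force on the tool from outside, world axes, zero at the start; "moment": the same for the moment, N m; "grip_width": opening from 0.0 (shut) to 1.0 (fully open); "grasp_force": force on a finger pad.
Only numpy, scipy, OpenCV 4.12 (cv2) and the standard library are available. Lean on these libraries where they do the work, as an engineer would, in place of code of your own. Each camera call takes 0.05 s, during which the arm holds its last target. There are 200 camera calls.

TASK

Check the amber pilot lamp on the steel control box: turn the blue selector switch clockwise until it stops, then take the light meter from its stand, carry it clear of the box's handle and fittings and hold it upright, black hood down, centred about a centimetre above the amber lamp. The meter must never touch the box, its lamps or other fittings, the red stop button must not be pressed, and the other things on the bench should stay where they are. Finish while still holding the meter hovering there, steady: do not put it down or let it go.

Things in the scene. Friction and masses are not known exactly. Their poses are not given: they have to be found in the camera images.
- panel_top (a point): Centre of the top face of the fixed stainless control box, 260 (its x) x 400 (its y) x 80 mm high; z up. In this frame: three lamps near x = +40, y = -90, 0, +90 mm (colours shuffled); blue selector at x -60, y +100; yellow box with red stop button at x -65, y -90, 50 mm high; bar handle at the -y edge. Flat meters stand out 5 mm.
- handle_mid (a point): Top of the middle of the box's fixed bar handle, a 12 mm round bar that runs 180 mm along the box's x, its top 66 mm above the box's top. It stands between the light meter's stand and the lamps.
- selector (a joint): Angle of the blue selector switch, rad: 0 fully anticlockwise (off), grows clockwise seen from above, stops at 1.4 (on). It stays where it is left; light friction (0.03 N m).
- selector_grip (a point): Grip point of the blue selector switch: on its vertical axis, 37 mm above the box's top. The grip is an upright bar, 42 mm long along this point's x, 14 mm thick along its y, its top 7 mm above this point and its foot 23 mm below it, on a disc of 44 mm diameter; a white mark lies at the -x end. The point turns with the switch.
- stop_button (a joint): Travel of the red stop button, m: 0 up, 0.006 fully pressed, sprung. To be left alone.
- lamp_amber_top (a point): The target: centre of the flat top of the amber (orange) pilot lamp's lens, 24 mm diameter, 24 mm above the box's top; dark bezel of 32 mm diameter below it. z up.
- lamp_white_top (a point): Same point of the white pilot lamp (same size; not the target).
- lamp_green_top (a point): Same point of the green pilot lamp (same size; not the target).
- meter_center (a point): Light meter, loose, round, 84 mm tall, 110 to 220 g, upright, hood down: point on its axis half-way up, 42 mm above its lower rim; z along its axis, up. White handle, 34 mm diameter, 20 to 84 mm above the rim: grip it 42 to 52 mm above the rim. Black hood, open below, 52 mm outside, 46 mm inside diameter, lowest 20 mm with its taper.
- meter_rim (a point): Centre of the lower rim (mouth) of the light meter's hood, on its axis, 42 mm below meter_center.
- stand_top (a point): Light meter's stand, fixed: grey plate 100 x 100 x 8 mm with a collar of 60 mm inside diameter whose rim is 22 mm above the table. The meter's hood stands in the collar on the plate, and lifts straight out. This point is the centre of the collar's mouth.
- key: Steel cabinet key, 60 mm long, 6 mm thick, lying loose on the box between selector and stop button, about x = -80 mm in the box's frame; origin under its middle. Leave alone.
- spray_can: Red and white spray can, 58 mm diameter, 170 mm tall, loose; origin under its centre. Leave alone.
- tape_roll: Black roll of tape lying flat, 72 mm diameter, 20 mm high, loose; origin under its centre. Leave alone.
- mug: Blue mug, 80 mm diameter, 90 mm tall, loose; origin under its centre. Leave alone.
- spares_bin: Blue bin of spare lamps, 140 x 120 x 60 mm, loose; origin under its centre. Leave alone.
Mind the look-alikes: they are no part of the job. Leave any pink or purple look-alike of the part that bears meter_center alone.

How it is judged:
By the outcome, as a careful person would: the job done as asked, in the order asked, and still so for the second after the job is handed in, while the arm keeps its last pose, push and grip.
It also fails if it takes over 59 s, if anything falls off the work surface, if the arm or the gripper's body presses on something with over 40 N, if the wrist force passes 120 N, or if a joint passes its speed limit or range.

## Working session

There is one attempt and no reset: what is moved stays moved. The work goes in short steps, Python scripts to look and compute and a tool call to move; the robot and the scene stay as the last step left them, time stands still between calls to the robot, and variables do not carry over. Pictures are saved under pics/ and viewed, at most 10 in all, crops included, and the job is handed in when it is done.

Besides the shell and the picture viewer there is one more tool, called after ">>>" by a JSON object that holds its "api" and its "payload". carry_out: Moves the arm, as the interface text tells. Its arguments: {"type":"object","properties":{"moves":{"type":"string"},"grip_force":{"type":"number"}},"required":["moves"]}

```bash
mkdir -p pics; cat > h.py <<'E'
import numpy as np, cv2
from station import manip
def snap(c,name=None):
    im=manip.capture(c)
    if name: cv2.imwrite(f'pics/{name}.png',im[:,:,::-1])
    return im
def ray(c,px):
    k=manip.get_calibration(c);R=np.array(k['R']);t=np.array(k['t']);K=np.array(k['mtx'])
    d=R.T@np.linalg.solve(K,[px[0],px[1],1.]);return -R.T@t,d
def atz(c,px,z):
    o,d=ray(c,px);return o+d*(z-o[2])/d[2]
def proj(c,X):
    k=manip.get_calibration(c);p=np.array(k['mtx'])@(np.array(k['R'])@np.array(X)+np.array(k['t']));return p[:2]/p[2]
E
python3 - <<'E'
from h import *
np.set_printoptions(precision=4,suppress=True)
a=snap('top');b=snap('side')
cv2.imwrite('pics/top0.png',a[:,:,::-1]);cv2.imwrite('pics/side0.png',b[:,:,::-1])
for c in('top','side'):
    for n in ['lamp_amber_top','lamp_white_top','lamp_green_top','selector_grip','meter_center','stand_top','stop_button','key']:
        try: print(c,n,[(np.round(r['point']),round(r['conf'],2),r['pixels'].sum()) for r in manip.masks_of(n,c)])
        except Exception as e: print(c,n,e)
    o,d=ray(c,(320,200));print(c,o,d)
print(manip.grip_depth,manip.observe())
E
```

```text
top lamp_amber_top []
top lamp_white_top [(array([339., 177.]), 0.61, np.int64(63))]
top lamp_green_top [(array([312., 174.]), 0.55, np.int64(70))]
top selector_grip [(array([277., 203.]), 0.64, np.int64(170))]
top meter_center [(array([473., 206.]), 0.8, np.int64(262)), (array([433., 180.]), 0.64, np.int64(249)), (array([417., 218.]), 0.64, np.int64(242))]
top stand_top [(array([425., 187.]), 0.6, np.int64(687))]
top stop_button [(array([336., 214.]), 0.46, np.int64(134))]
top key [(array([302., 219.]), 0.63, np.int64(79))]
top [0.3016 0.0078 1.6115] [ 0.1199  0.0268 -0.9925]
side lamp_amber_top [(array([277., 244.]), 0.67, np.int64(94)), (array([312., 256.]), 0.37, np.int64(308))]
side lamp_white_top [(array([304., 201.]), 0.6, np.int64(122))]
side lamp_green_top [(array([326., 159.]), 0.24, np.int64(268))]
side selector_grip [(array([310., 259.]), 0.66, np.int64(312))]
side meter_center [(array([326., 156.]), 0.87, np.int64(305)), (array([365., 172.]), 0.87, np.int64(289)), (array([356., 147.]), 0.58, np.int64(351))]
side stand_top [(array([335., 170.]), 0.6, np.int64(357))]
side stop_button [(array([302., 249.]), 0.67, np.int64(13795)), (array([341., 205.]), 0.46, np.int64(117))]
side key [(array([335., 235.]), 0.47, np.int64(142))]
side [0.2303 1.0276 0.9661] [ 0.199  -0.7569 -0.6225]
0.0187 {'t': 0.9, 'qpos': array([-76.8352,  17.9598,  -2.6961,  69.3401,   0.0016,  90.0003]), 'joint_velocities': array([ 0.0543,  0.0349, -0.0567,  0.0054,  0.0157, -0.1096]), 'joint_torque': array([  0.0007, -53.9447,  34.0051,   0.0014,  -0.    ,  -0.    ]), 'eef_pos': array([ 0.1367, -0.5842,  0.2313]), 'orientation': array([179.996 ,  -0.0016,  13.1645]), 'wrist_force': array([ 0.7026,  0.0262, -0.1085]), 'moment': array([ 0.0212,  0.0186, -0.0459]), 'grasp_force': 0.0, 'grip_width': 0.996482009926702}
```

View pics/top0.png

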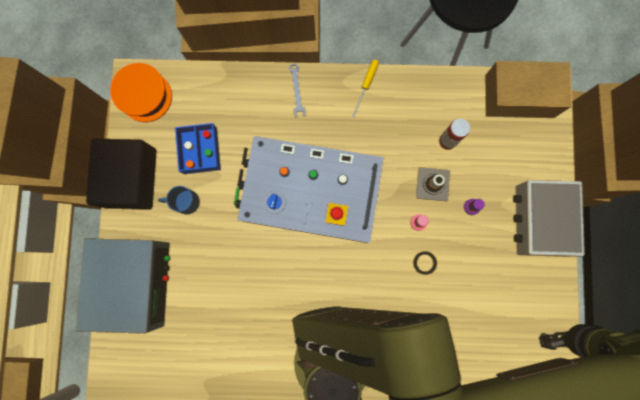

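View pics/side0.png

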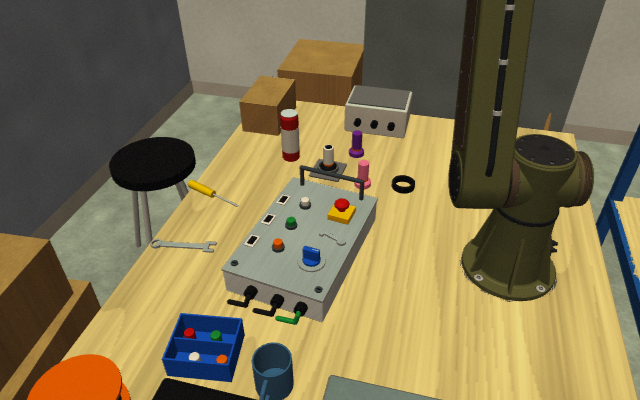

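The top view shows amber at (284,171), green (313,174), white (343,179), the blue selector at (275,202), stop at (337,213) and the handle at x≈372.
Candidates for the meter: white handle in the grey stand (435,182), pink (420,222), purple (474,206). I choose the white one in the stand. In the side view the white one is at (328,157).

```bash
python3 - <<'E'
from h import *
from scipy.optimize import least_squares
np.set_printoptions(precision=4,suppress=True)
obs=[]
pts={'lamp_amber_top':(.04,.09,.104),'lamp_white_top':(.04,-.09,.104),'lamp_green_top':(.04,0,.104)}
T={'top':{'a':(284,171),'g':(313,174),'w':(343,178.5),'s':(275,201),'r':(336.5,213)},'side':{'a':(278,241),'g':(291,221),'w':(305.5,201),'r':(342,203)}}
P={'a':(.04,.09,.104),'g':(.04,0,.104),'w':(.04,-.09,.104),'s':(-.06,.1,.12),'r':(-.065,-.09,.128)}
def W(p,q):
    c,s=np.cos(p[2]),np.sin(p[2]);return [p[0]+c*q[0]-s*q[1],p[1]+s*q[0]+c*q[1],q[2]]
f=lambda p:np.concatenate([proj(c,W(p,P[k]))-v for c in T for k,v in T[c].items()])
r=least_squares(f,[.5,0,0],loss='soft_l1');p=r.x
print(p[:2],np.degrees(p[2]));print(r.fun.reshape(-1,2) if len(r.fun)==18 else '')
for k in P: print(k,np.array(W(p,P[k])))
print('handle',np.array(W(p,(0,-.19,.146))))
print('meter top', atz('top',(438,179),.092),atz('side',(328,147),.092),'stand',atz('top',(433,184),.008))
k=manip.get_calibration('wrist');o,d=ray('wrist',(320,200));print(o,d,k['mtx'],k['R'])
a=cv2.imread('pics/top0.png')[150:240,395:495];cv2.imwrite('pics/c1.png',cv2.resize(a,None,fx=5,fy=5,interpolation=2))
E
```

```text
[0.5188 0.0776] -7.476200836458672
[[-1.0396 -0.7097]
 [-0.3178  0.9036]
 [-0.4725  1.036 ]
 [-1.6208  0.9846]
 [ 0.6428  0.4922]
 [-1.8951 -0.2946]
 [ 0.3096 -2.4142]
 [-0.4113 -2.4598]
 [-0.3761 -2.4445]]
a [0.5702 0.1617 0.104 ]
g [0.5585 0.0724 0.104 ]
w [ 0.5468 -0.0168  0.104 ]
s [0.4724 0.1846 0.12  ]
r [ 0.4427 -0.0032  0.128 ]
handle [ 0.4941 -0.1108  0.146 ]
meter top [ 0.5576 -0.3022  0.092 ] [ 0.5528 -0.3011  0.092 ] stand [ 0.5554 -0.3037  0.008 ]
[ 0.2001 -0.5691  0.3743] [-0.2616 -0.0616 -0.9632] [[309.9871   0.     319.6205]
 [  0.     309.9871 197.7132]
 [  0.       0.       1.    ]] [[ 0.2277 -0.9737 -0.0008]
 [-0.9398 -0.2199  0.2617]
 [-0.255  -0.0588 -0.9652]]
```

View pics/c1.png

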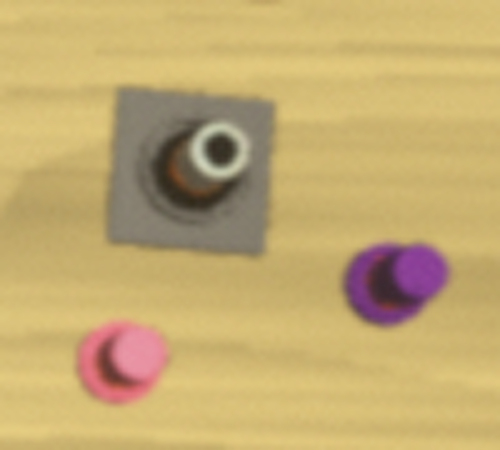

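The crop shows the white meter upright in its grey stand at (195,165), with pink at (125,360) and purple at (400,285) standing outside it, so white is the right one. Next I move over the selector.

>>> {"api": "carry_out", "payload": {"moves": "0.65 -0.25 -0.12 0 0 0 85;0.65 -0.25 -0.12 0 0 0 85;0.65 -0.25 -0.12 0 0 0 85;0.65 -0.25 -0.12 0 0 0 85;0.65 -0.25 -0.12 0 0 0 85;0.65 -0.25 -0.12 0 0 0 85;0.65 -0.25 -0.12 0 0 0 85;0.65 -0.25 -0.12 0 0 0 85;0.65 -0.25 -0.12 0 0 0 85;0.65 -0.25 -0.12 0 0 0 85;0.65 -0.25 -0.12 0 0 0 85;0.65 -0.25 -0.12 0 0 0 85"}}

```text
t: 2.4
eef_pos: [0.4832, -0.3486, 0.3036]
orientation: [180.0, -0.0, 13.2]
wrist_force: [-0.1, -0.5, -0.2]
grip_width: 0.997
grasp_force: 0.0
```

>>> {"api": "carry_out", "payload": {"moves": "0.16 -0.75 0.05 0 0 0 85;0.16 -0.75 0.05 0 0 0 85;0.16 -0.75 0.05 0 0 0 85;0.16 -0.75 0.05 0 0 0 85;0.16 -0.75 0.05 0 0 0 85;0.16 -0.75 0.05 0 0 0 85;0.16 -0.75 0.05 0 0 0 85;0.16 -0.75 0.05 0 0 0 85;0.16 -0.75 0.05 0 0 0 85;0.16 -0.75 0.05 0 0 0 85;0.16 -0.75 0.05 0 0 0 85;0.16 -0.75 0.05 0 0 0 85;0.16 -0.75 0.05 0 0 0 85;0.16 -0.75 0.05 0 0 0 85;0 0 0 0 0 0 85;0 0 0 0 0 0 85"}}

```text
t: 4.4
eef_pos: [0.4808, 0.1504, 0.2689]
orientation: [-178.1, 0.0, 16.1]
wrist_force: [-0.2, -0.6, 0.4]
grip_width: 0.996
grasp_force: 0.0
```

```bash
python3 - <<'E'
from h import *
np.set_printoptions(precision=4,suppress=True)
print({k:manip.observe()[k] for k in('t','eef_pos','orientation','qpos')})
a=snap('wrist','w1')
for n in ['lamp_amber_top','lamp_white_top','lamp_green_top','selector_grip','key','stop_button']:
    print(n,[(np.round(r['point']),round(r['conf'],2),r['pixels'].sum()) for r in manip.masks_of(n,'wrist')])
print(proj('wrist',[.4724,.1846,.117]))
E
```

```text
{'t': 4.4, 'eef_pos': array([0.4808, 0.1504, 0.2689]), 'orientation': array([-178.128 ,    0.0489,   16.1364]), 'qpos': array([ 16.1363,   6.8444, -11.7757,  71.4288,   1.872 , 179.9999])}
lamp_amber_top [(array([339.,  90.]), 0.78, np.int64(792)), (array([463., 255.]), 0.32, np.int64(798))]
lamp_white_top [(array([498., 161.]), 0.86, np.int64(919))]
lamp_green_top [(array([420., 123.]), 0.78, np.int64(876))]
selector_grip [(array([290., 174.]), 0.9, np.int64(1428))]
key [(array([289., 177.]), 0.35, np.int64(1378))]
stop_button [(array([465., 255.]), 0.9, np.int64(799))]
[289.711  181.4375]
```

View pics/w1.png

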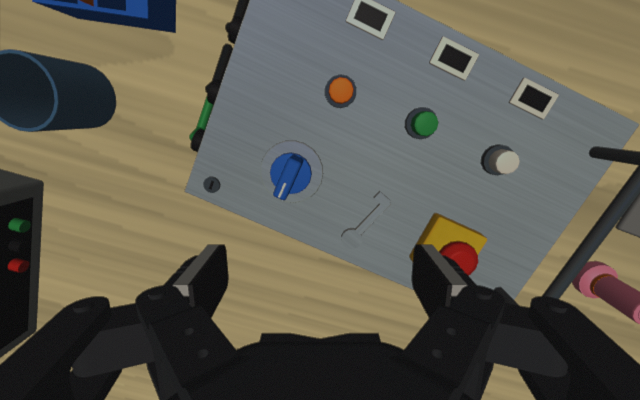

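The wrist view shows amber at (340,91), green (422,123), white (500,161), the selector bar from its white mark at (281,190) to (303,157), and stop at (459,258). The pads are in view at (205,290) and (435,290). I refit the box from this view.

```bash
cat > fit.py <<'E'
from h import *
from scipy.optimize import least_squares
np.set_printoptions(precision=4,suppress=True)
P={'a':(.04,.09,.104),'g':(.04,0,.104),'w':(.04,-.09,.104),'r':(-.065,-.09,.128)}
def W(p,q):
    c,s=np.cos(p[2]),np.sin(p[2]);return [p[0]+c*q[0]-s*q[1],p[1]+s*q[0]+c*q[1],q[2]]
def cols(im):
    h=cv2.cvtColor(im,cv2.COLOR_RGB2HSV)
    m={n:manip.masks_of(f,'wrist') for n,f in(('a','lamp_amber_top'),('g','lamp_green_top'),('w','lamp_white_top'))}
    return {n:max(r,key=lambda q:q['conf'])['point'] for n,r in m.items() if r}
E
python3 - <<'E'
from fit import *
im=snap('wrist')
h=cv2.cvtColor(im,cv2.COLOR_RGB2HSV).astype(int)
H,S,V=h[...,0],h[...,1],h[...,2]
sel={'a':(H>5)&(H<16)&(S>180)&(V>150),'g':(H>45)&(H<85)&(S>150)&(V>60),'r':((H<4)|(H>176))&(S>190)&(V>150)}
c={}
for k,m in sel.items():
    n,l,st,ce=cv2.connectedComponentsWithStats(m.astype('uint8'));i=1+st[1:,4].argmax();c[k]=ce[i];print(k,ce[i],st[i])
wm=((S<40)&(V>170)).astype('uint8');wm[:, :470]=0;wm[:,530:]=0;wm[:140]=0;wm[185:]=0
ys,xs=np.nonzero(wm);c['w']=(xs.mean(),ys.mean());print('w',c['w'],len(xs))
r=least_squares(lambda p:np.concatenate([proj('wrist',W(p,P[k]))-c[k] for k in 'agw']),[.5188,.0776,-.13]);p=r.x
print(p[:2],np.degrees(p[2]),r.fun)
for k in P: print(k,np.array(W(p,P[k])),atz('wrist',c[k],P[k][2])[:2])
print('sel',np.array(W(p,(-.06,.1,.117))),'mask',atz('wrist',(290,174),.117))
b=(H>100)&(H<118)&(S>150); b[:150]=0;b[205:]=0;b[:,:262]=0;b[:,:]&=True;b[:,325:]=0
ys,xs=np.nonzero(b);print('blue',len(xs),xs.mean(),ys.mean())
for z in(.117,.124):
    A=atz('wrist',(280,191),z);B=atz('wrist',(304,156),z);d=B-A;print(A,B,np.linalg.norm(d),np.degrees(np.arctan2(d[1],d[0])),(A+B)/2)
a=im[130:215,245:335,::-1];cv2.imwrite('pics/c2.png',cv2.resize(a,None,fx=6,fy=6,interpolation=2))
E
```

```text
a [341.25   89.781] [330  78  23  24 420]
g [426.6033 124.231 ] [415 112  23  24 368]Traceback (most recent call last):
  File "<stdin>", line 8, in <module>
ValueError: attempt to get argmax of an empty sequence
```

```bash
python3 - <<'E'
from fit import *
im=snap('wrist')
h=cv2.cvtColor(im,cv2.COLOR_RGB2HSV).astype(int)
H,S,V=h[...,0],h[...,1],h[...,2]
c={'a':(341.2,89.8),'g':(426.6,124.2)}
wm=((S<40)&(V>170)).astype('uint8');wm[:, :470]=0;wm[:,530:]=0;wm[:140]=0;wm[185:]=0
ys,xs=np.nonzero(wm);c['w']=(xs.mean(),ys.mean());print('w',c['w'],len(xs))
r=least_squares(lambda p:np.concatenate([proj('wrist',W(p,P[k]))-c[k] for k in c]),[.5188,.0776,-.13]);p=r.x
print(p[:2],np.degrees(p[2]),r.fun)
for k in c: print(k,np.array(W(p,P[k])),atz('wrist',c[k],P[k][2])[:2])
print('sel',np.array(W(p,(-.06,.1,.117))),'mask',atz('wrist',(290,174),.117))
for z in(.117,.124):
    A=atz('wrist',(280,191),z);B=atz('wrist',(304,156),z);d=B-A;print(A,B,np.linalg.norm(d),np.degrees(np.arctan2(d[1],d[0])),(A+B)/2)
a=im[130:215,245:335,::-1];cv2.imwrite('pics/c2.png',cv2.resize(a,None,fx=6,fy=6,interpolation=2))
E
```

```text
w (np.float64(500.0), np.float64(158.0)) 1
[0.5198 0.0805] -6.163290227906907 [-3.9216 -2.5329 -2.7784  0.651   6.8077  2.8902]
a [0.5692 0.1657 0.104 ] [0.5681 0.1615]
g [0.5595 0.0762 0.104 ] [0.5609 0.0739]
w [ 0.5499 -0.0133  0.104 ] [ 0.5506 -0.0058]
sel [0.4709 0.1864 0.117 ] mask [0.4796 0.1864 0.117 ]
[0.4603 0.1915 0.117 ] [0.5002 0.178  0.117 ] 0.042163522764659886 -18.75870192605935 [0.4803 0.1847 0.117 ]
[0.4623 0.1909 0.124 ] [0.5013 0.1776 0.124 ] 0.04116254082774579 -18.758701926059352 [0.4818 0.1843 0.124 ]
```

View pics/c2.png

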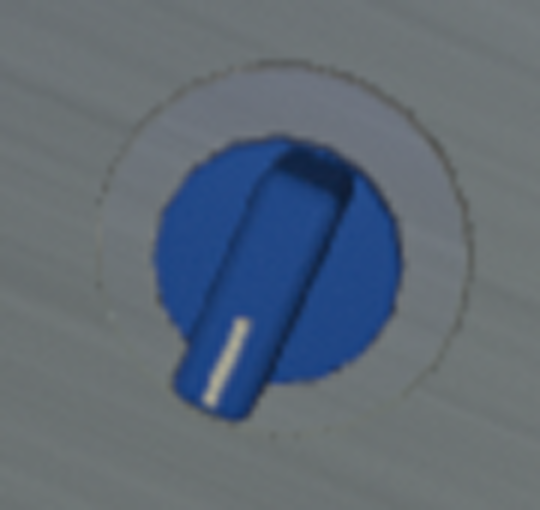

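```bash
python3 - <<'E'
from fit import *
A=atz('wrist',(280.3,198.3),.124);B=atz('wrist',(298,160),.124);d=B-A;print(A,B,np.linalg.norm(d),np.degrees(np.arctan2(d[1],d[0])),(A+B)/2)
print('disc',atz('wrist',(291.3,173.3),.094))
im=snap('wrist')
a=np.zeros((400,640),bool)
for n in ['lamp_amber_top','lamp_white_top','lamp_green_top','stop_button']:
    q=manip.masks_of(n,'wrist')[0]['pixels'];ys,xs=np.nonzero(q);print(n,xs.min(),xs.max(),ys.min(),ys.max(),xs.mean(),ys.mean())
a=im[60:190,320:520,::-1];cv2.imwrite('pics/c3.png',cv2.resize(a,None,fx=4,fy=4,interpolation=2))
E
```

```text
[0.4553 0.1888 0.124 ] [0.4961 0.182  0.124 ] 0.04131770414791366 -9.430266511827659 [0.4757 0.1854 0.124 ]
disc [0.4756 0.1869 0.094 ]
lamp_amber_top 326 356 75 107 340.908302354399 90.7918215613383
lamp_white_top 482 518 144 175 499.7086092715232 159.901766004415
lamp_green_top 405 439 108 139 421.60869565217394 123.05052878965923
stop_button 440 478 241 274 461.7225806451613 255.20258064516128
```

View pics/c3.png

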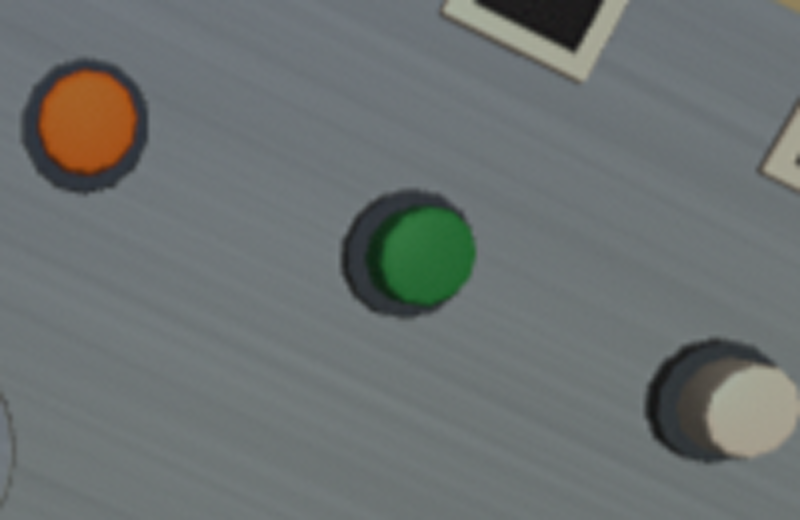

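Amber's lens top is at (342,90.5), green's at (426.8,123.8) and white's at (508.3,162.8).

```bash
python3 - <<'E'
from fit import *
c={'a':(342,90.5),'g':(426.8,123.8),'w':(508.3,162.8)}
r=least_squares(lambda p:np.concatenate([proj('wrist',W(p,P[k]))-c[k] for k in c]),[.5188,.0776,-.13]);p=r.x
print(p[:2],np.degrees(p[2]),r.fun)
for k in c: print(k,np.array(W(p,P[k])),atz('wrist',c[k],P[k][2])[:2])
print('sel',np.array(W(p,(-.06,.1,.117))),'handle',np.array(W(p,(-.09,-.19,.117))),np.array(W(p,(.09,-.19,.117))))
E
```

```text
[0.5193 0.0774] -6.176591238081972 [-1.5068 -1.7784  0.0961  2.5077  1.4407 -0.4542]
a [0.5688 0.1626 0.104 ] [0.5676 0.1608]
g [0.5591 0.0731 0.104 ] [0.5612 0.0741]
w [ 0.5494 -0.0163  0.104 ] [ 0.5486 -0.0152]
sel [0.4704 0.1833 0.117 ] handle [ 0.4094 -0.1018  0.117 ] [ 0.5883 -0.1211  0.117 ]
```

>>> {"api": "carry_out", "payload": {"moves": "0 0 0 -0.23 0 -1 45;0 0 0 0 0 -1 45;0 0 0 0 0 -1 45;0 0 0 0 0 -1 45;0 0 0 0 0 -1 45;0 0 0 0 0 -1 45;0 0 0 0 0 -1 45;0 0 0 0 0 -1 45;0 0 0 0 0 -1 45;0 0 0 0 0 -1 45;0 0 0 0 0 -1 45;0 0 0 0 0 -1 45;0 0 0 0 0 -1 45;0 0 0 0 0 -1 45;0 0 0 0 0 -1 45;0 0 0 0 0 -1 45;0 0 0 0 0 -1 45;0 0 0 0 0 -1 45;0 0 0 0 0 -1 45;0 0 0 0 0 -0.3 45"}}

```text
t: 7.6
eef_pos: [0.4807, 0.1512, 0.2689]
orientation: [179.9, 0.1, 170.7]
wrist_force: [0.4, -0.5, 0.3]
grip_width: 0.527
grasp_force: 0.0
```

```bash
cat >> h.py <<'E'
from scipy.spatial.transform import Rotation as Ro
def to(tgt,yaw):
    """print total shift (units) in the present tool frame, total rotvec (units)"""
    s=manip.observe();R=Ro.from_euler('xyz',s['orientation'],degrees=True)
    T=Ro.from_euler('xyz',[180,0,yaw],degrees=True)
    print('t',s['t'],'pos',s['eef_pos'],'ori',s['orientation'],'q6',s['qpos'][5])
    print('shift',np.round(R.inv().apply(np.array(tgt)-s['eef_pos'])/.05,3),'rot',np.round((R.inv()*T).as_rotvec(degrees=True)/8,3))
E
python3 -c "
from h import *
to([.4757,.1862,.103],170.5)"
```

```text
t 7.6 pos [0.48067783 0.15117779 0.26892922] ori [1.79895176e+02 6.34356922e-02 1.70701499e+02] q6 26.714603185108793
shift [0.215 0.669 3.32 ] rot [0.013 0.008 0.025]
```

>>> {"api": "carry_out", "payload": {"moves": "0.05 0.16 0 0 0 0 45;0.05 0.17 0.3 0 0 0 45;0.06 0.17 0.5 0 0 0 45;0.05 0.17 0.5 0 0 0 45;0 0 0.5 0 0 0 45;0 0 0.3 0 0 0 45;0 0 0.1 0 0 0 45;0 0 0 0 0 0 45"}}

```text
t: 8.6
eef_pos: [0.476, 0.1861, 0.1591]
orientation: [179.9, 0.1, 170.6]
wrist_force: [-0.4, -0.5, 0.5]
grip_width: 0.526
grasp_force: 0.0
```

```bash
python3 - <<'E'
from h import *
im=snap('wrist','w2')
print(manip.masks_of('selector_grip','wrist')[0]['point'])
to([.4757,.1862,.103],170.5)
E
```

```text
[322.7, 211.9]
t 8.7 pos [0.47660978 0.186271   0.15980248] ori [1.79852581e+02 1.36020687e-01 1.70587470e+02] q6 30.72223642963296
shift [ 0.02  -0.007  1.136] rot [0.018 0.017 0.011]
```

View pics/w2.png

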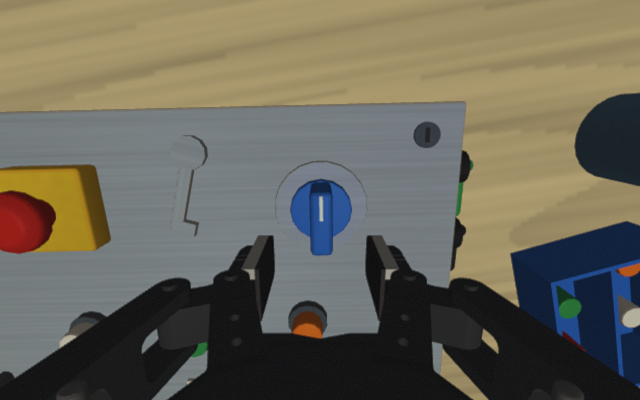

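The bar runs vertically at column 321, midway between the pads (268 and 373), so I descend, grip and turn.

>>> {"api": "carry_out", "payload": {"moves": "0 0 0.4 0 0 0 45;0 0 0.4 0 0 0 45;0 0 0.34 0 0 0 45;0 0 0 0 0 0 45;0 0 0 0 0 0 5;0 0 0 0 0 0 5;0 0 0 0 0 0 5;0 0 0 0 0 0 5;0 0 0 0 0 0 5", "grip_force": 25}}

```text
t: 9.82
eef_pos: [0.477, 0.1868, 0.1032]
orientation: [179.8, 0.2, 170.6]
wrist_force: [-1.7, 1.6, 5.4]
grip_width: 0.157
grasp_force: 29.2
```

>>> {"api": "carry_out", "payload": {"moves": "0 0 0 0 0 0.8 5;0 0 0 0 0 0.8 5;0 0 0 0 0 0.8 5;0 0 0 0 0 0.8 5;0 0 0 0 0 0.8 5;0 0 0 0 0 0.8 5;0 0 0 0 0 0.8 5;0 0 0 0 0 0.8 5;0 0 0 0 0 0.8 5;0 0 0 0 0 0.8 5;0 0 0 0 0 0.8 5;0 0 0 0 0 0 5"}}

```text
t: 11.32
eef_pos: [0.4761, 0.186, 0.1032]
orientation: [179.9, -0.1, 100.1]
wrist_force: [-4.2, -1.2, 10.1]
grip_width: 0.16
grasp_force: 29.7
```

```bash
python3 -c "
from h import *
s=manip.observe();print(s['moment'],s['wrist_force'],s['grip_width'],s['orientation'],s['eef_pos'])"
```

```text
[-0.34065656  0.78985573 -0.05781748] [-4.19536708 -1.15901538 10.08082626] 0.15975963488710995 [ 1.79864709e+02 -5.74261036e-02  1.00148124e+02] [0.47614469 0.18601275 0.10319824]
```

>>> {"api": "carry_out", "payload": {"moves": "0 0 0 0 0 0.4 5;0 0 0 0 0 0.4 5;0 0 0 0 0 0.3 5;0 0 0 0 0 0.2 5;0 0 0 0 0 0 5"}}

```text
t: 11.95
eef_pos: [0.476, 0.186, 0.1032]
orientation: [179.9, -0.1, 89.9]
wrist_force: [-3.2, -2.1, 10.0]
grip_width: 0.16
grasp_force: 36.7
```

```bash
python3 -c "
from h import *
s=manip.observe();print(s['moment'],s['wrist_force'],s['grip_width'],s['orientation'],s['eef_pos'])"
```

```text
[-0.33628904  0.806914    0.70772828] [-3.21226374 -2.10204126  9.95373125] 0.15965833645470814 [ 1.79883086e+02 -7.19200029e-02  8.98818054e+01] [0.47603539 0.18601075 0.10321055]
```

The moment about z has jumped from 0.06 to 0.71 N m, so the stop is reached. I add a slight extra push, then release and rise.

>>> {"api": "carry_out", "payload": {"moves": "0 0 0 0 0 0.2 5;0 0 0 0 0 0 5"}}

```text
t: 12.2
eef_pos: [0.4761, 0.186, 0.1033]
orientation: [179.9, -0.1, 88.4]
wrist_force: [-4.0, -2.1, 11.2]
grip_width: 0.158
grasp_force: 48.5
```

```bash
python3 -c "
from h import *
s=manip.observe();print(s['moment'],s['wrist_force'],s['grip_width'],s['orientation'],s['eef_pos'])"
```

```text
[-0.43380144  0.76418695  1.23806227] [-4.0109622  -2.10879904 11.22139745] 0.15820417652794738 [ 1.79874725e+02 -6.59489231e-02  8.83508185e+01] [0.47606054 0.18602089 0.10326704]
```

>>> {"api": "carry_out", "payload": {"moves": "0 0 0 0 0 0 40;0 0 0 0 0 0 40;0 0 0 0 0 0 40;0 0 -0.3 0 0 0 40;0 0 -0.6 0 0 0 40;0 0 -0.8 0 0 0 40;0 0 -0.8 0 0 0 50;0 0 -0.6 0 0 0 50;0 0 0 0 0 0 60"}}

```text
t: 13.32
eef_pos: [0.4775, 0.1866, 0.2606]
orientation: [179.6, -0.2, 88.2]
wrist_force: [0.4, -0.1, -1.1]
grip_width: 0.701
grasp_force: 0.0
```

```bash
python3 - <<'E'
from h import *
im=snap('wrist');snap('top')
cv2.imwrite('pics/w3.png',im[:,:,::-1])
print([r['point'] for r in manip.masks_of('selector_grip','wrist')])
to([.555,-.302,.25],90)
E
```

```text
[[314.9, 181.8]]
t 13.475 pos [0.47542805 0.18572841 0.25662284] ori [ 1.79958219e+02 -7.70809368e-02  8.82022605e+01] q6 113.10082065412108
shift [-9.7    1.897  0.121] rot [ 0.005 -0.01  -0.225]
```

View pics/w3.png

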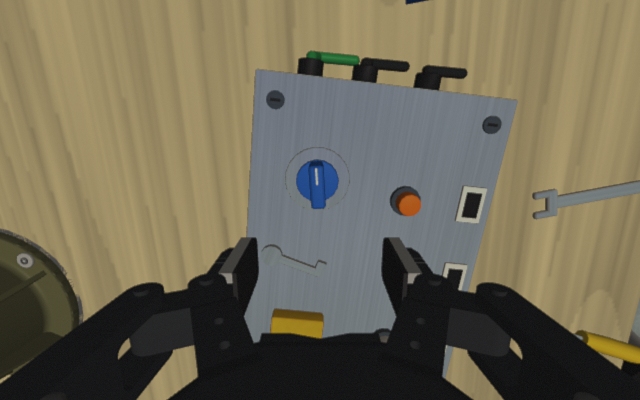

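The selector is turned: its mark now points up the image, to the box's +y, at (317,175). The key is undisturbed at (295,260) and amber shows at (409,205). Now I go to the meter.

>>> {"api": "carry_out", "payload": {"moves": "-0.5 0.1 0 0 0 -0.1 65;-0.8 0.16 0 0 0 -0.1 65;-0.8 0.16 0 0 0 0 65;-0.8 0.16 0 0 0 0 65;-0.8 0.16 0 0 0 0 65;-0.8 0.16 0 0 0 0 65;-0.8 0.16 0 0 0 0 65;-0.8 0.16 0 0 0 0 65;-0.8 0.16 0 0 0 0 65;-0.8 0.16 0 0 0 0 65;-0.8 0.16 0 0 0 0 65;-0.8 0.16 0 0 0 0 65;-0.6 0.1 0 0 0 0 65;-0.1 0 0 0 0 0 65;0 0 0 0 0 0 65"}}

```text
t: 15.35
eef_pos: [0.5702, -0.3142, 0.2552]
orientation: [-180.0, -0.2, 89.8]
wrist_force: [-0.1, 0.4, -0.4]
grip_width: 0.76
grasp_force: 0.0
```

```bash
python3 - <<'E'
from h import *
to([.555,-.302,.15],90)
im=snap('wrist')
cv2.imwrite('pics/w4.png',im[:,:,::-1])
for n in('meter_center','stand_top'):
  for r in manip.masks_of(n,'wrist'): print(n,r['point'],round(r['conf'],2),atz('wrist',r['point'],.06 if n[0]=='m' else .015))
E
```

```text
t 15.35 pos [ 0.57020344 -0.31417033  0.2551833 ] ori [-1.79977460e+02 -1.72120013e-01  8.97820687e+01] q6 61.29268650442431
shift [ 0.236 -0.304  2.105] rot [-0.003 -0.022 -0.027]
meter_center [260.8, 251.6] 0.96 [ 0.49953385 -0.404391    0.06      ]
meter_center [199.6, 122.6] 0.86 [ 0.44213188 -0.25535493  0.06      ]
meter_center [305.5, 165.0] 0.57 [ 0.55409892 -0.30104096  0.06      ]
stand_top [314.1, 142.3] 0.91 [ 0.56315721 -0.28021837  0.015     ]
stand_top [340.6, 4.1] 0.39 [ 0.59335734 -0.13015073  0.015     ]
```

View pics/w4.png

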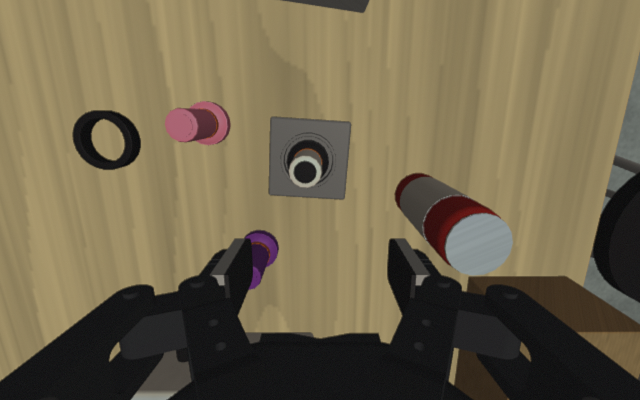

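The white meter's top ring is at (305,171) in the collar, whose centre is (309,161). Pink is at (185,125), purple at (258,262) and the can at (470,240).

```bash
python3 - <<'E'
from h import *
print(atz('wrist',(305,171),.092),atz('wrist',(309.5,160.5),.022))
im=cv2.imread('pics/w4.png');g=cv2.cvtColor(im,cv2.COLOR_BGR2HSV)
m=((g[...,1]<45)&(g[...,2]>150)).astype('uint8')[140:200,280:335]
c=max(cv2.findContours(m,0,2)[0],key=cv2.contourArea);e=cv2.minEnclosingCircle(c);print('ring',e[0][0]+280,e[0][1]+140,e[1])
print('exp r',309*.017/(.25+.143-.085))
E
```

```text
[ 0.55520668 -0.30214109  0.092     ] [ 0.55751258 -0.30156194  0.022     ]
ring 304.6878299713135 171.42063522338867 15.752123832702637
exp r 17.055194805194805
```

>>> {"api": "carry_out", "payload": {"moves": "0.12 -0.14 0.2 0 0 0 60;0.12 -0.14 0.5 0 0 0 60;0 0 0.6 0 0 0 60;0 0 0.5 0 0 0 60;0 0 0.2 0 0 0 60;0 0 0 0 0 0 60"}}

```text
t: 16.25
eef_pos: [0.5568, -0.3018, 0.1562]
orientation: [180.0, -0.1, 89.8]
wrist_force: [-0.4, -0.6, 0.4]
grip_width: 0.704
grasp_force: 0.0
```

```bash
python3 - <<'E'
from h import *
to([.556,-.302,.0363],90)
im=snap('wrist')
for n in('spray_can','meter_center','stand_top'):
  for r in manip.masks_of(n,'wrist'): print(n,r['point'],round(r['conf'],2),atz('wrist',r['point'],.07 if n[0]=='m' else .02))
g=cv2.cvtColor(im,cv2.COLOR_RGB2HSV)
m=((g[...,1]<45)&(g[...,2]>150)).astype('uint8');m[:, :260]=0;m[:,380:]=0
c=max(cv2.findContours(m,0,2)[0],key=cv2.contourArea);e=cv2.minEnclosingCircle(c);print('ring',e,atz('wrist',e[0],.092))
E
```

```text
t 16.25 pos [ 0.55683861 -0.30176983  0.15621827] ori [ 1.79958184e+02 -1.17295977e-01  8.98420547e+01] q6 61.63888924502973
shift [-0.01  -0.019  2.398] rot [ 0.005 -0.015 -0.02 ]
spray_can [540.9, 279.5] 0.68 [ 0.78023747 -0.39832236  0.02      ]
meter_center [316.5, 196.6] 0.81 [ 0.55478557 -0.2979115   0.07      ]
meter_center [262.3, 307.1] 0.59 [ 0.50809432 -0.39498993  0.07      ]
meter_center [170.7, 140.3] 0.58 [ 0.4481375  -0.25479309  0.07      ]
stand_top [325.0, 160.0] 0.78 [ 0.56224147 -0.27688948  0.02      ]
ring ((317.38775634765625, 213.5102081298828), 22.661365509033203) [ 0.5555309  -0.30451906  0.092     ]
```

>>> {"api": "carry_out", "payload": {"moves": "-0.01 -0.03 0.3 0 0 0 60;0 0 0.5 0 0 0 60;0 0 0.5 0 0 0 60;0 0 0.5 0 0 0 60;0 0 0.4 0 0 0 60;0 0 0.2 0 0 0 60;0 0 0 0 0 0 60;0 0 0 0 0 0 25;0 0 0 0 0 0 25;0 0 0 0 0 0 25;0 0 0 0 0 0 25;0 0 0 0 0 0 25", "grip_force": 40}}

```text
t: 17.95
eef_pos: [0.5565, -0.3032, 0.0374]
orientation: [179.8, -0.0, 89.8]
wrist_force: [0.1, -0.2, 6.1]
grip_width: 0.387
grasp_force: 40.1
```

```bash
python3 -c "
from h import *
to([.5555,-.302,.0363],90)
s=manip.observe();print(s['wrist_force'],s['moment'],s['grip_width']*85.4,s['grasp_force'])"
```

```text
t 17.95 pos [ 0.55650164 -0.30322464  0.03742521] ori [ 1.79821498e+02 -3.36077814e-02  8.98041543e+01] q6 61.551285841951454
shift [ 0.024 -0.02   0.022] rot [ 0.022 -0.004 -0.024]
[ 0.10229684 -0.23514798  6.05033681] [ 0.03279892  0.1093204  -0.02096156] 33.042461127347345 40.12722373008728
```

>>> {"api": "carry_out", "payload": {"moves": "0 0 -0.1 0 0 0 25;0 0 -0.3 0 0 0 25;0 0 -0.4 0 0 0 25;0 0 -0.5 0 0 0 25;0 0 -0.5 0 0 0 25;0 0 -0.5 0 0 0 25;0 0 -0.5 0 0 0 25;0 0 -0.5 0 0 0 25;0 0 -0.5 0 0 0 25;0 0 -0.4 0 0 0 25;0 0 -0.2 0 0 0 25;0 0 0 0 0 0 25;0 0 0 0 0 0 25"}}

```text
t: 19.58
eef_pos: [0.5549, -0.3028, 0.2554]
orientation: [180.0, -0.1, 89.8]
wrist_force: [-0.5, -0.6, -1.7]
grip_width: 0.388
grasp_force: 39.8
```

```bash
python3 -c "
from h import *
to([.5677,.161,.26],90)
s=manip.observe();print(s['wrist_force'],s['moment'],s['grip_width']*85.4,s['grasp_force'])
snap('side','s5');snap('top','t5')
for c in('side','top'):
  print(c,[(r['point'],round(r['conf'],2),r['pixels'].sum()) for r in manip.masks_of('meter_center',c)],proj(c,[.5565,-.303,s['eef_pos'][2]+.0126]))
  print(c,[(r['point'],round(r['conf'],2)) for r in manip.masks_of('lamp_amber_top',c)],proj(c,[.5677,.161,.104]))
im=cv2.imread('pics/w3.png')
"
```

```text
t 19.575 pos [ 0.55494624 -0.30283821  0.25540559] ori [ 1.79989934e+02 -1.32987685e-01  8.98035069e+01] q6 61.51113627134208
shift [ 9.278  0.223 -0.07 ] rot [ 0.001 -0.017 -0.025]
[-0.51827932 -0.6343528  -1.65822543] [-0.02136062 -0.02033906  0.00146081] 33.141058268662775 39.81875538825989
side [([356.4, 145.4], 0.84, np.int64(335)), ([363.0, 168.5], 0.79, np.int64(269)), ([326.5, 99.1], 0.77, np.int64(377)), ([332.7, 170.2], 0.36, np.int64(466)), ([299.1, 252.3], 0.22, np.int64(14274))] [327.26094172  95.7697003 ]
side [] [277.16014923 240.70206469]
top [([410.4, 215.0], 0.39, np.int64(70))] [451.90861509 168.71911399]
top [] [283.14633722 171.1245122 ]
```

>>> {"api": "carry_out", "payload": {"moves": "0.2 0 0 0 0 0 25;0.4 0.02 0 0 0 0 25;0.6 0.02 0 0 0 0 25;0.7 0.02 0 0 0 0 25;0.7 0.02 0 0 0 0 25;0.7 0.02 0 0 0 0 25;0.7 0.02 0 0 0 0 25;0.7 0.02 0 0 0 0 25;0.7 0.02 0 0 0 0 25;0.7 0.02 0 0 0 0 25;0.7 0.02 0 0 0 0 25;0.5 0.02 0 0 0 0 25;0.3 0.02 0 0 0 0 25;0.2 0 0 0 0 0 25;0 0 0 0 0 0 25;0 0 0 0 0 0 25"}}

```text
t: 21.88
eef_pos: [0.5687, 0.0862, 0.2569]
orientation: [179.9, -0.1, 89.8]
wrist_force: [-0.2, 0.6, -1.4]
grip_width: 0.385
grasp_force: 39.8
```

```bash
cat > am.py <<'E'
from h import *
to([.5677,.161,.1434],90)
k=manip.get_calibration('wrist')
im=snap('wrist','wa')
g=cv2.cvtColor(im,cv2.COLOR_RGB2HSV).astype(int)
m=((g[...,0]>4)&(g[...,0]<16)&(g[...,1]>170)&(g[...,2]>90)).astype('uint8')
for c in cv2.findContours(m,0,2)[0]:
    if cv2.contourArea(c)>60:
        e=cv2.minEnclosingCircle(c);print('amber',np.round(e[0],1),round(e[1],1),cv2.contourArea(c),atz('wrist',e[0],.104))
for r in manip.masks_of('lamp_amber_top','wrist'): print(r['point'],round(r['conf'],2))
for r in manip.masks_of('meter_center','wrist'): print('meter',r['point'],round(r['conf'],2),r['pixels'].sum())
s=manip.observe();print(s['grip_width']*85.4,s['grasp_force'],s['wrist_force'])
E
python3 am.py
```

```text
t 21.875 pos [0.5687077  0.08618401 0.2569452 ] ori [ 1.79923091e+02 -7.13078747e-02  8.97577634e+01] q6 98.82582307956827
shift [ 1.493 -0.03   2.273] rot [ 0.01  -0.009 -0.03 ]
amber [318.5 240. ] 32.7 81.0 [0.56650113 0.02764548 0.104     ]
amber [319.1 104.2] 12.9 465.0 [0.56781616 0.16111142 0.104     ]
[319.0, 102.0] 0.64
meter [320.8, 270.6] 0.56 11607
meter [311.4, 182.9] 0.43 240
33.32645363917657 39.819297194480896 [-0.21413484 -0.07948527 -0.04208703]
```

>>> {"api": "carry_out", "payload": {"moves": "0.2 0 0 0 0 0 25;0.4 -0.01 0 0 0 0 25;0.4 -0.01 0 0 0 0 25;0.3 0 0 0 0 0 25;0.15 0 0.1 0 0 0 25;0.04 0 0.3 0 0 0 25;0 0 0.4 0 0 0 25;0 0 0.4 0 0 0 25;0 0 0.4 0 0 0 25;0 0 0.25 0 0 0 25;0 0 0.1 0 0 0 25;0 0 0 0 0 0 25;0 0 0 0 0 0 25"}}

```text
t: 23.65
eef_pos: [0.5686, 0.1616, 0.1603]
orientation: [179.9, -0.1, 89.8]
wrist_force: [0.6, -0.8, -0.9]
grip_width: 0.385
grasp_force: 39.8
```

```bash
python3 - <<'E'
from h import *
to([.5677,.161,.1434],90)
s=manip.observe();print(s['grip_width']*85.4,s['grasp_force'],s['wrist_force'])
im=snap('side')
z=s['eef_pos'];print('rim pred',proj('side',[z[0],z[1],z[2]-.0294]),'amber',proj('side',[.5677,.161,.104]))
for r in manip.masks_of('meter_rim','side')[:4]: 
    ys,xs=np.nonzero(r['pixels']);print(r['point'],round(r['conf'],2),xs.min(),xs.max(),ys.min(),ys.max())
a=im[170:290,200:360,::-1];cv2.imwrite('pics/c6.png',cv2.resize(a,None,fx=5,fy=5,interpolation=2))
E
```

```text
t 23.65 pos [0.56864823 0.16162375 0.16033347] ori [ 1.79850920e+02 -1.12015199e-01  8.98001847e+01] q6 106.02929055832423
shift [-0.013 -0.02   0.339] rot [ 0.019 -0.014 -0.025]
32.870717154342586 39.84518229961395 [ 0.63661289 -0.7590629  -0.90981665]
rim pred [276.08208182 232.67090873] amber [277.16014923 240.70206469]
[272.2, 222.7] 0.97 265 287 203 240
[356.7, 144.4] 0.73 349 363 130 157
[362.9, 172.4] 0.67 356 370 159 187
```

View pics/c6.png

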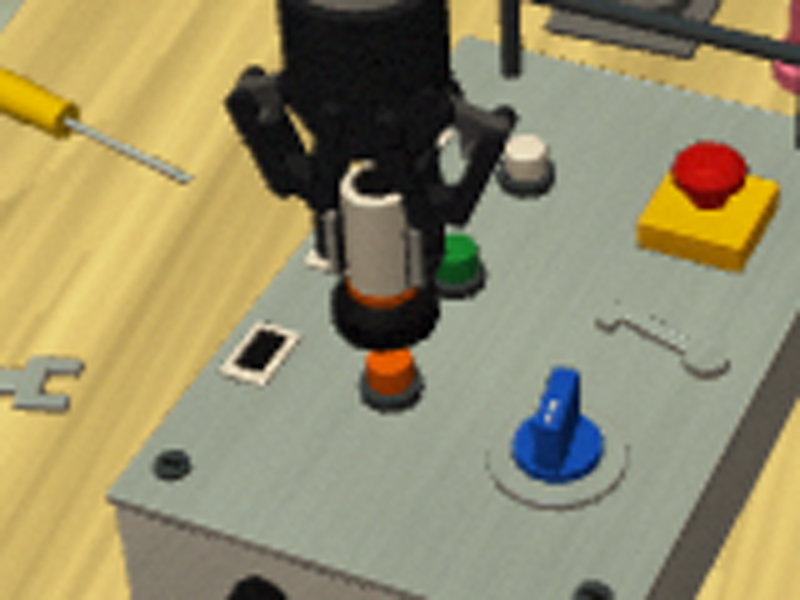

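The side crop shows the white meter upright in the fingers, hood down, right above the amber lamp: hood centre column ≈386, lamp ≈389. The selector is turned, and the key and stop button are undisturbed. Now the last descent.

>>> {"api": "carry_out", "payload": {"moves": "-0.01 -0.02 0.12 0 0 0 25;0 0 0.12 0 0 0 25;0 0 0.08 0 0 0 25;0 0 0 0 0 0 25;0 0 0 0 0 0 25;0 0 0 0 0 0 25"}}

```text
t: 24.5
eef_pos: [0.5673, 0.1611, 0.1438]
orientation: [179.9, -0.1, 89.8]
wrist_force: [-0.4, -0.5, -0.7]
grip_width: 0.387
grasp_force: 39.8
```

```bash
python3 - <<'E'
from h import *
to([.5677,.161,.1434],90)
s=manip.observe();print(s['grip_width']*85.4,s['grasp_force'],s['wrist_force'],s['joint_velocities'])
im=snap('side');z=s['eef_pos']
th=np.linspace(0,6.28,60)
q=np.array([proj('side',[z[0]+.026*np.cos(a),z[1]+.026*np.sin(a),z[2]-.0294]) for a in th])
print('rim pred bottom',q[:,1].max(),'cols',q[:,0].min(),q[:,0].max())
for r in manip.masks_of('meter_rim','side')[:1]:
    ys,xs=np.nonzero(r['pixels']);print(r['point'],round(r['conf'],2),xs.min(),xs.max(),ys.min(),ys.max())
g=cv2.cvtColor(im,cv2.COLOR_RGB2HSV).astype(int)[225:262,262:295]
o=(g[...,0]>3)&(g[...,0]<17)&(g[...,1]>170)&(g[...,2]>110);d=g[...,2]<60
for i in range(o.shape[0]): print(225+i,''.join('o' if a else '#' if b else '.' for a,b in zip(o[i],d[i])))
E
```

```text
t 24.5 pos [0.56730947 0.1610802  0.14378382] ori [ 1.79899884e+02 -9.84438415e-02  8.97992535e+01] q6 106.01451982034878
shift [-0.002  0.008  0.008] rot [ 0.013 -0.012 -0.025]
33.070150955613514 39.84504461288452 [-0.43747728 -0.50204705 -0.66433965] [-0.09436905 -0.02129446 -0.06321676 -0.00759252 -0.0143974   0.08778974]
rim pred bottom 244.98357052265374 cols 266.40217615115915 287.6937243802972
[364.0, 173.9] 0.71 356 370 160 188
225 ...#..##............#..#####....#
226 ...##..#............#..#####..#.#
227 .......#...............#####..###
228 .......#...............##########
229 .......##...........#..########..
230 ....................#..###.......
231 .......#................##.......
232 ......###o.............###.......
233 ......###oo........ooo####.......
234 ......###.oooo....ooo.####.......
235 ......####.oooooooo.#######......
236 ......#######.....#########......
237 ......#####################......
238 ......#####################......
239 ......####################.......
240 ......####################.......
241 .......##################........
242 ........################.........
243 .........#############...........
244 ...........###########...........
245 ............o.....o..#...........
246 ............ooooooo..............
247 ............ooooooo...#..........
248 ..............ooo...##...........
249 ...........#.......###...........
250 ...........##########............
251 ............########.............
252 .................................
253 .................................
254 .................................
255 .................................
256 .................................
257 .................................
258 .................................
259 .................................
260 .................................
261 .................................
```

```bash
python3 -c "
from h import *
print(manip.finish_job())"
```

```text
the job is handed in; nothing more can be done
None
```

The job is handed in: the selector is turned clockwise to its stop, and the arm is still holding the white light meter upright, by my measurements about 1 cm above the amber lamp and centred on it.

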